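# Open the touch-latch spice cabinet

## Task

The round food tin stands in the swing of the small spice cabinet's door: first slide the tin along the board, without lifting or tipping it, to where the opening door cannot touch it. Then press the handleless door in near its free edge until the push-catch lets go, take the hand away so that the spring sets the door ajar by itself, and swing the door wide open with the fingers, square to the cabinet or farther, and leave it so. Pick nothing up, and leave everything else where it stands.

Things in the scene. Friction and masses are not known exactly. Their poses are not given: they have to be found in the camera images.
- cabinet: Small light-wood spice cabinet, 90 mm deep (x), 180 wide (y), 150 tall; it does not shift when pressed. Origin: centre of its underside, on the board (z = 0.056); own z up. Front edge at own x = -0.045, two spice jars behind it. The handleless door covers the front (own -x side); its hinge (brass knuckles) is at the own +y edge, its free edge at own -y.
- cabinet_door (a joint): Door angle, rad: 0 latched shut, grows as it opens towards the cabinet's own -x, 1.57 square to the front, stop at 1.75. Shut, the door plate lies from own x = -0.0625 (outer face) to -0.0505 (inner face). It swings with slight friction and stays where it is left. The catch, once tripped, does not engage again.
- door_hinge (a point): Point on the door's vertical hinge axis at the height of the cabinet's top; in the cabinet's frame (-0.0505, 0.09, 0.15), axes as the cabinet's. The hinge axis lies in the plane of the door's inner face. The door plate is 12 mm thick and spans 2 to 178 mm from this axis, 6 to 148 mm above the board.
- door_press (a point): Spot on the door's outer face in front of the push-catch, 145 mm from the hinge axis, 115 mm above the board; moves with the door, axes as the door's (as the cabinet's when shut). Pressing it inwards trips the catch: about 5 N moves it 4 mm in to a firm stop (no need for over 10 N). As the finger withdraws, a damped spring pushes the door out to about 0.43 rad in half a second.
- door_free_edge (a point): Middle of the top of the door's free edge, moving with the door, 178 mm from the hinge axis; shut, in the cabinet's frame (-0.0565, -0.088, 0.148). On the inner face a steel striker bracket stands out 23 mm, 144 to 152 mm from the hinge axis, 120 to 137 mm above the board.
- tin: Closed round food tin, 86 mm diameter, 40 mm tall, about 0.23 kg, upright on the board in front of the door, free to slide. Origin: centre of its underside. It is clear of the door's whole swing when its axis is more than 225 mm (horizontally) from the hinge axis; there is room for that on the board towards the cabinet's own -y side.
- tumbler: Bystander: plain steel tumbler, 65 mm diameter, 74 mm tall, beside the cabinet on the right rear of the board (it and the spice jar may have changed places). Origin: centre of its underside.
- spice_jar: Bystander: upright spice jar with a black cap, 41 mm diameter, 105 mm tall, on the right rear of the board (it and the tumbler may have changed places). Origin: centre of its underside.
- garlic: Bystander: garlic bulb, 54 mm, right front corner of the board. Origin at its underside.
- cover_board: Fixed wooden cover board over the right half of the stove, 366 mm (x) by 452 mm (y), top at z = 0.056. Origin: centre, on the stove top (z = 0).

How it is judged:
On the way, in this order (a step that is already met when the one before it is completed fails the run):
1. the tin has been slid out of the door's swing while the door is still shut ((horizontal distance between tin and door_hinge above 0.225 m or y of tin in the frame of cabinet above 0.15 m) and value of joint cabinet_door below 0.05 rad), for 0.1 s.
2. the spring has set the door ajar, nothing of the robot touching it (value of joint cabinet_door between 0.25 and 0.8 rad and contact force between each of the arm, the fingers and cabinet_door below 0.1 N), for 0.2 s.
3. the door is wide open (value of joint cabinet_door above 1.4 rad), for 0.1 s.
At the end, for the whole second after the job is handed in: The cabinet door stands still, open 1.4 rad or more (about square to the cabinet); the tin stands upright on the board, at rest, its axis at least 220 mm from the hinge axis (or wholly beyond the hinge side) (value of joint cabinet_door above 1.4 rad and velocity of joint cabinet_door between -0.05 and 0.05 rad/s and (horizontal distance between tin and door_hinge above 0.22 m or y of tin in the frame of cabinet above 0.15 m) and angle between tin's own z axis and vertical below 0.1 rad and height (world z) of tin between 0.05 and 0.062 m and linear speed of tin below 0.02 m/s); the robot touches nothing.
It fails at once if the tin is lifted off the board, tipped, or pushed off the board (height (world z) of tin above 0.068 m or angle between tin's own z axis and vertical above 0.3 rad or height (world z) of tin below 0.04 m).
It fails at once if the door strikes the tin (contact force between cabinet_door and tin above 0.5 N).
It fails at once if the door is forced (over 40 N) (contact force between the fingers and cabinet_door above 40 N).
It fails at once if the tumbler, the spice jar or the garlic bulb is shifted more than 30 mm (distance of any of tumbler, spice_jar, garlic from where it was at the start of the episode above 0.03 m).
It also fails if it takes over 61 s, if anything falls off the work surface, if the arm or the gripper's body presses on something with over 40 N, if the wrist force passes 120 N, or if a joint passes its speed limit or range.

## Robot

A 6-joint arm with a two-finger parallel gripper is mounted at the origin on a cart in front of the work surface, level with it; the furniture and walls round the work are solid. World frame = base frame: x ahead of the robot, y to its left, z up, the work surface at z = 0. Lengths are in m, angles in rad, forces in N, time in s.
With the tool pointing down it reaches from about 0.35 to 0.8 m from the base axis. Payload 7.3 kg.
Tool frame: the origin (TCP) lies at the very end of the fingers, on their centre line; the grasp point (between the pads) lies 19 mm behind it; x points along the fingers, y is the direction in which the jaws open and shut, and the axes are right-handed (so a half turn about x gives the same grasp; the last joint's range is limited). The gripper opens to 85 mm and grips with 20 to 120 N. Pads are 22 mm wide; open, the fingers measure 114 mm over their backs; the gripper's body (76 mm by 85 mm) begins 54 mm behind the grasp point. The pads swing forward as they close: fully open they stand 13 mm farther back than shut.
Start: joints at [-1.399, 0.342, 1.524, -0, 1.275, -0.146], TCP at [0.164, -0.499, 0.231] pointing down, gripper open.
Joint ranges: [-2.53, 2.53], [-0.77, 2.02], [0.04, 2.7], [-1, 4.14], [0.28, 2.66], [-3.11, 3.11]. Speed limits (rad/s): [2.57, 2.57, 3.14, 3.14, 3.14, 3.14].

## Interface

Orientations are given as a unit quaternion [w, x, y, z].
In Python, from station import bot, eyes, job gives the robot as it stands.
- The arm moves only by the tool step_arm, never from a script. Its argument "moves" is one flat list of numbers, 6 for each row, row after row: the shift along the tool's x, y, z in mm, then the turn, a rotation vector about the tool's x, y, z in degrees. In form: [tx, ty, tz, ax, ay, az, tx, ty, tz, ax, ay, az, ...]. A call has 1 to 12 rows; each row shifts and turns the commanded pose from where the row before left it, along the tool's axes as they then stand; what a row does not reach is not made up. A row lasts 1/8 s, in which the tool goes at most 62.5 mm and 10.7 degrees, less where a joint would pass 70% of its speed; a pose out of reach is approached as far as the arm can. A call is refused whole if a number of a shift passes 62.5 or a number of a turn 10.7, either way. A call with a gripper value outside its range is refused whole. "grip" is the finger opening in mm, from 0 to 85.4, set as the call begins (left out, the last holds). The fingers move at their own pace and stop on an object; the grip force is fixed at half the most. Time passes only in rows, so rows that do not move let the fingers close. It gives the time, the measured TCP pose, the force and the opening at its end, in the units of the state.
- bot.observe(): the state, without advancing time (a new reading comes with each control period).
- eyes.camera(name): name is "side" or "top" or "wrist"; returns a dict with "pixels" (400x640x3 uint8, red, green, blue), "fx", "fy", "cx", "cy" (pixels), "R" (3x3) and "t" (3): a world point X has camera coordinates R X + t. Camera axes: x right, y down, z forward; pixel columns grow to the right and rows downward; lengths in m; the calibration is good to about 2 mm. A picture is of the moment at which its call begins. There is no depth.
- job.hand_in(): hands the job in, once; it reports no verdict.
The state is a dict: "time_s": time; "qpos": joint angles; "joint_vel": joint speeds; "joint_torque": joint torques, N m; "tool_pos": TCP position; "tcp_rot": TCP orientation; "wrist_force": force on the tool from outside, world axes, zero at the start; "wrist_torque": the same for the moment, N m; "grip_width": finger opening in m.
Only numpy, scipy, OpenCV 4.12 (cv2) and the standard library are available. Lean on these libraries where they do the work, as an engineer would, in place of code of your own. Each camera call takes 0.05 s, during which the arm holds its last target.

## Working session

There is one attempt and no reset: what is moved stays moved. The work goes in short steps, Python scripts to look and compute and a tool call to move; the robot and the scene stay as the last step left them, time stands still between calls to the robot, and variables do not carry over. Pictures are saved under pics/ and viewed, and the job is handed in when it is done.

Besides the shell and the picture viewer there is one more tool, called after "Request:" as name(argument=value, ...), one argument or row to a line, values as JSON. step_arm: Moves the arm, as the interface text tells. Its arguments: {"type":"object","properties":{"moves":{"type":"array","items":{"type":"number"}},"grip":{"type":"number"}},"required":["moves"]}

```bash
mkdir -p pics; python3 - <<'E'
from station import bot,eyes,job
import cv2,numpy as np
print(bot.observe())
for n in ["side","top","wrist"]:
    c=eyes.camera(n); cv2.imwrite(f"pics/{n}0.png",c["pixels"][:,:,::-1])
    print(n,c["fx"],c["fy"],c["cx"],c["cy"],np.round(c["R"],4).tolist(),np.round(c["t"],4).tolist())
E
```

```text
{'time_s': 0.0, 'qpos': array([-1.39902001e+00,  3.42730888e-01,  1.52503527e+00, -3.52342020e-05,
        1.27542103e+00, -1.46000997e-01]), 'joint_vel': array([ 1.60022448e-03, -8.47890777e-05,  5.73686208e-04, -5.59027366e-04,
       -8.80043360e-04, -3.80631122e-05]), 'joint_torque': array([ 3.69390080e-03, -4.33669066e+01, -2.46009243e+01,  9.94901893e-05,
        7.84640695e-03, -1.12193212e-05]), 'tool_pos': array([ 0.16397774, -0.49829525,  0.23061537]), 'tcp_rot': array([-0.11131912, -0.6981799 , -0.11244622,  0.69821826]), 'wrist_force': array([0.10709398, 0.31479141, 0.66921913]), 'wrist_torque': array([-0.01080562,  0.02792636, -0.02651083]), 'grip_width': 0.08580819238086}
side 411.77382572743386 411.77382572743386 319.9967584950573 200.47658082612136 [[0.999, 0.0444, 0.0076], [0.0357, -0.6754, -0.7366], [-0.0276, 0.7361, -0.6763]] [-0.5049, 0.0886, 0.9545]
top 436.9750563822113 436.9750563822113 316.0789052174186 192.21097183700792 [[0.0774, -0.997, 0.0062], [-0.9708, -0.0768, -0.2271], [0.2269, 0.0116, -0.9739]] [-0.0293, 0.5486, 1.0207]
wrist 325.8838221335321 325.8838221335321 314.4468961103247 204.4462089332296 [[0.3131, -0.9497, -0.0002], [-0.9159, -0.302, 0.2646], [-0.2513, -0.0827, -0.9644]] [-0.5248, -0.0348, 0.379]
```

View pics/side0.png

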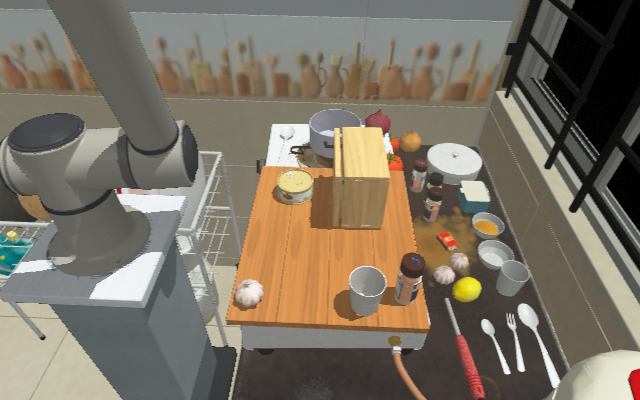

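View pics/top0.png

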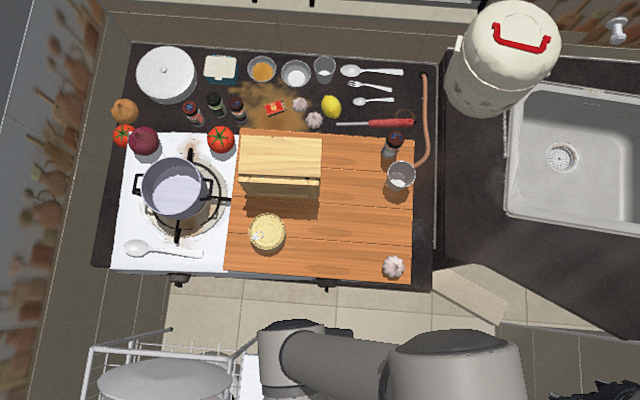

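View pics/wrist0.png

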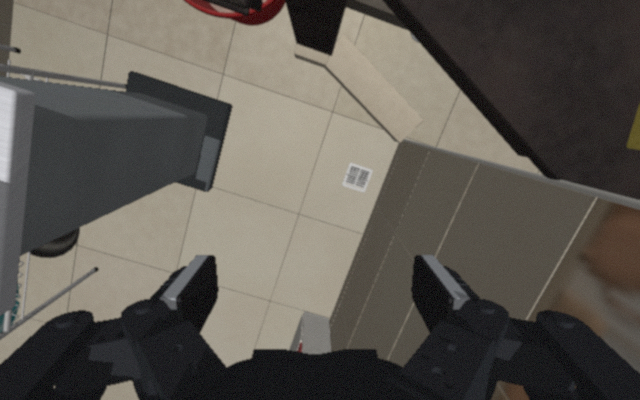

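The side view shows the tin at about (296,186), with the cabinet around (360,180). In the top view the tin is at (267,232), the cabinet top spans (241..322, 137..178), and the garlic is at (393,267). The tumbler and jar are at the right rear. I'll zoom in to pick corners.

```bash
python3 - <<'E'
import cv2
a=cv2.imread("pics/top0.png")[120:285,215:425]; cv2.imwrite("pics/topz.png",cv2.resize(a,None,fx=3.6,fy=3.6,interpolation=cv2.INTER_CUBIC))
a=cv2.imread("pics/side0.png")[110:330,225:435]; cv2.imwrite("pics/sidez.png",cv2.resize(a,None,fx=2.7,fy=2.7,interpolation=cv2.INTER_CUBIC))
E
```

```text
(no output)
```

View pics/topz.png

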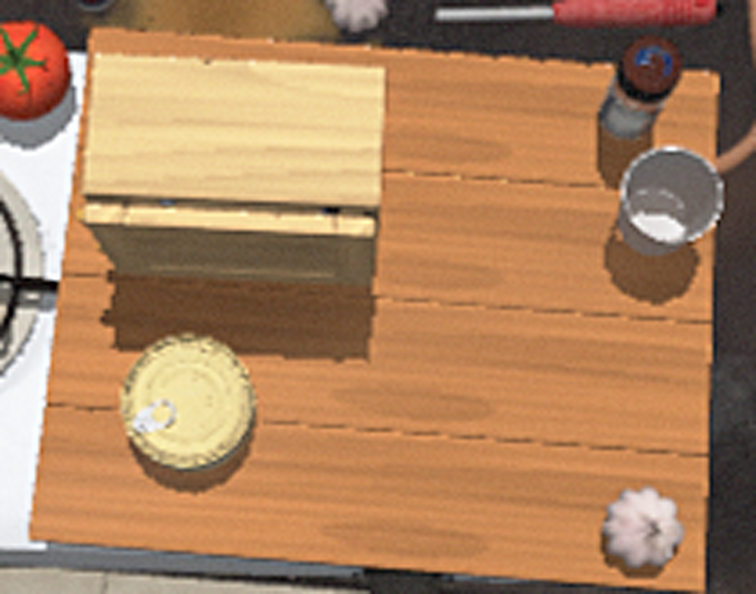

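View pics/sidez.png

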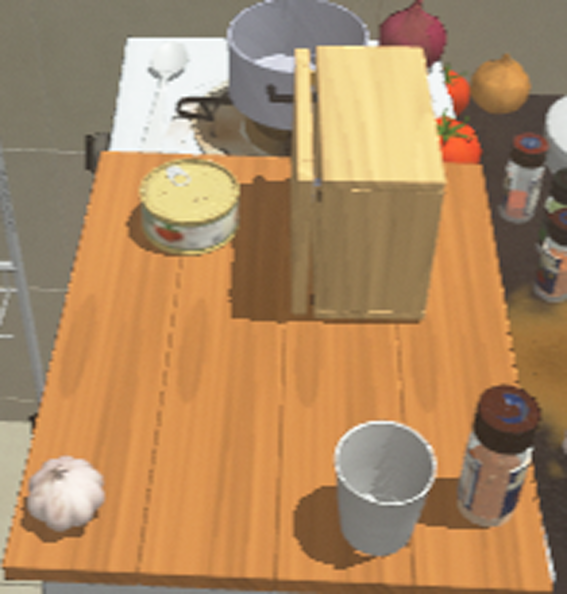

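```bash
cat > h.py <<'E'
import numpy as np
from station import bot,eyes,job
def ray(c,u,v,z):
    R=np.array(c["R"]);t=np.array(c["t"]); C=-R.T@t
    d=R.T@np.array([(u-c["cx"])/c["fx"],(v-c["cy"])/c["fy"],1])
    return C+d*(z-C[2])/d[2]
def proj(c,X):
    p=np.array(c["R"])@X+c["t"]; return np.array([c["fx"]*p[0]/p[2]+c["cx"],c["fy"]*p[1]/p[2]+c["cy"]])
E
python3 - <<'E'
from h import *
from scipy.optimize import least_squares
ct=eyes.camera("top");cs=eyes.camera("side")
T=lambda x,y:(x/3.6+214.6,y/3.6+119.6); S=lambda x,y:(x/2.7+224.7,y/2.7+109.7)
obs=[]
L=[(.045,.09,.15),(.045,-.09,.15),(-.045,-.09,.15),(-.045,.09,.15)]
for l,p in zip(L,[(91,55),(384,66),(381,205),(83,193)]): obs.append((ct,l,T(*p)))
for l,p in zip(L,[(421,46),(442,183),(317,183),(315,48)]): obs.append((cs,l,S(*p)))
obs.append((cs,(.045,-.09,0),S(421,320)))
def f(q):
    c,s=np.cos(q[2]),np.sin(q[2]); r=[]
    for cam,l,p in obs:
        X=np.array([q[0]+c*l[0]-s*l[1],q[1]+s*l[0]+c*l[1],.056+l[2]]); r+=list(proj(cam,X)-p)
    return r
o=least_squares(f,[.6,0,0],loss="soft_l1"); q=o.x; print("cab",q,np.round(f(q),1))
c,s=np.cos(q[2]),np.sin(q[2]); W=lambda a,b:np.array([q[0]+c*a-s*b,q[1]+s*a+c*b])
h=W(-.0505,.09); print("hinge",h,"press",W(-.0625,-.055),"free",W(-.0565,-.088))
for n,p,cam in [("tinT",T(188,400),ct),("tinS",S(190,190),cs)]:
    X=ray(cam,*p,.096); print(n,X,np.linalg.norm(X[:2]-h))
print("garlic",ray(ct,*T(643,530),.08),ray(cs,*S(66,495),.08)); print("tumb",ray(ct,*T(671,199),.13),ray(cs,*S(385,465),.13)); print("jar",ray(ct,*T(651,65),.161),ray(cs,*S(512,405),.161))
for p in [(90,30),(718,70),(704,590),(30,540)]: print("board",ray(ct,*T(*p),.056))
E
```

```text
cab [0.59099455 0.09689681 0.0312849 ] [ 0.8 -0.3  0.8  0.4 -0.2  1.1 -0.5  0.6 -0.1 -0.   0.8 -0.6  1.  -1.2
 -0.5 -1.3  0.3  1.6]
hinge [0.53770408 0.18527314] press [0.53024552 0.03996874] free [0.53727482 0.00717256]
tinT [0.43965168 0.12163168 0.096     ] 0.11689528179042048
tinS [0.44076909 0.12064739 0.096     ] 0.11650270272122995
garlic [ 0.38007639 -0.18117093  0.08      ] [ 0.38345273 -0.18633741  0.08      ]
tumb [ 0.59102096 -0.18264065  0.13      ] [ 0.59464516 -0.1877313   0.13      ]
jar [ 0.67055334 -0.16101865  0.161     ] [ 0.67397942 -0.15988849  0.161     ]
board [0.70525372 0.22389314 0.056     ]
board [ 0.7108584  -0.22674456  0.056     ]
board [ 0.34574878 -0.22717743  0.056     ]
board [0.34350823 0.22142219 0.056     ]
```

```bash
cat >> h.py <<'E'
from scipy.spatial.transform import Rotation as Ro
def st():
    o=bot.observe(); w,x,y,z=o["tcp_rot"]; return o,np.array(o["tool_pos"]),Ro.from_quat([x,y,z,w])
def to(p):
    o,P,R=st(); return R.inv().apply(np.array(p)-P)*1000
E
python3 - <<'E'
from h import *
o,P,R=st(); print(np.round(R.as_matrix(),4))
E
```

```text
[[-1.000e-04  3.124e-01 -9.499e-01]
 [ 6.000e-04 -9.499e-01 -3.124e-01]
 [-1.000e+00 -6.000e-04 -1.000e-04]]
```

Request:
step_arm(
  moves=[0, -29.6, -42.4, 0, 0, 0, 0, -29.6, -42.4, 0, 0, 0, 0, -29.6, -42.4, 0, 0, 0, 0, -29.6, -42.4, 0, 0, 0, 0, -29.6, -42.4, 0, 0, 0, 0, -29.6, -42.4, 0, 0, 0, 0, -43, -29, 0, 0, 0, 0, -43, -29, 0, 0, 0, 0, -43, -29, 0, 0, 0, 0, -43, -29, 0, 0, 0, 0, -43, -29, 0, 0, 0],
  grip=50,
)

```text
time_s: 1.62
tool_pos: [0.421, 0.0007, 0.2314]
tcp_rot: [0.112, 0.698, 0.112, -0.698]
wrist_force: [1.2, -1.1, -0.2]
grip_width: 0.0501
```

Request:
step_arm(
  moves=[0, 0, 0, -8, 0, 0, 0, 0, 0, -8, 0, 0, 0, 0, 0, -8, 0, 0, 0, 0, 0, -8, 0, 0, 0, 0, 0, -8, 0, 0, 0, 0, 0, -8, 0, 0, 0, 0, 0, -8, 0, 0, 0, 0, 0, -8, 0, 0, 0, 0, 0, -7.8, 0, 0, 0, 0, 0, 0, 0, 0],
)

```text
time_s: 2.88
tool_pos: [0.4207, -0.001, 0.2313]
tcp_rot: [-0.5, -0.5, -0.5, 0.5]
wrist_force: [1.1, 0.1, -0.1]
grip_width: 0.0502
```

Request:
step_arm(
  moves=[0, 5, -48.5, 0, 0, 0, 0, 5, -48.5, 0, 0, 0, 0, 5, -48.5, 0, 0, 0, 0, 5, -48.5, 0, 0, 0, 0, 0, 0, 0, 0, 0, 40, 0, 0, 0, 0, 0, 40, 0, 0, 0, 0, 0, 40, 0, 0, 0, 0, 0, 0, 0, 0, 0, 0],
)

```text
invalid input
```

```bash
python3 - <<'E'
from h import *
import cv2
o,P,R=st();print(P,o["wrist_force"])
for n,(a,b,c,d) in {"side":(100,340,200,440),"top":(110,290,200,430)}.items():
    im=eyes.camera(n)["pixels"][a:b,c:d,::-1]; cv2.imwrite(f"pics/{n}1.png",cv2.resize(im,None,fx=2,fy=2))
E
```

```text
[ 0.42073969 -0.00098224  0.23125636] [ 1.1042852   0.09759761 -0.12882943]
```

View pics/side1.png

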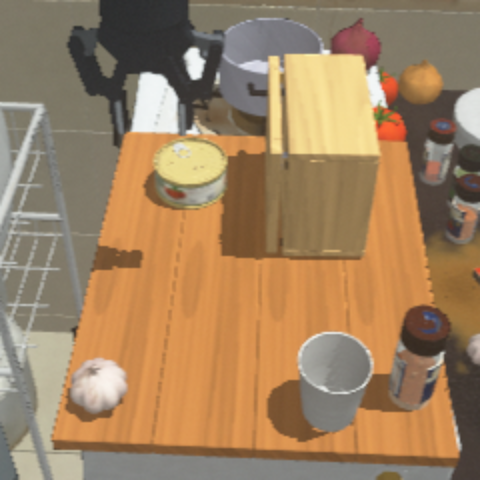

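View pics/top1.png

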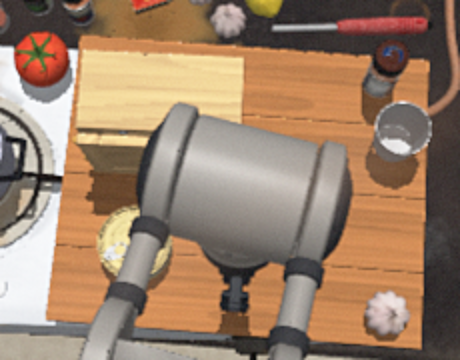

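The call was refused because I left one number out, so the arm is still centred over the board. The views show the tin untouched at (190,172) in the side crop. I'll send the move again.

Request:
step_arm(
  moves=[0, 5, -48.5, 0, 0, 0, 0, 5, -48.5, 0, 0, 0, 0, 5, -48.5, 0, 0, 0, 0, 5, -48.5, 0, 0, 0, 0, 0, 0, 0, 0, 0, 40, 0, 0, 0, 0, 0, 40, 0, 0, 0, 0, 0, 40, 0, 0, 0, 0, 0, 0, 0, 0, 0, 0, 0],
)

```text
time_s: 4.1
tool_pos: [0.4389, 0.1917, 0.1092]
tcp_rot: [-0.498, -0.498, -0.501, 0.503]
wrist_force: [-0.7, -0.0, 0.1]
grip_width: 0.0497
```

```bash
python3 - <<'E'
from h import *
import cv2
o,P,R=st();print(P,o["wrist_force"])
for n,(a,b,c,d) in {"side":(60,240,200,440)}.items():
    im=eyes.camera(n)["pixels"][a:b,c:d,::-1]; cv2.imwrite(f"pics/{n}2.png",cv2.resize(im,None,fx=3,fy=3))
E
```

```text
[0.43886829 0.19170161 0.10917382] [-0.69780652 -0.01237879  0.11634054]
```

View pics/side2.png

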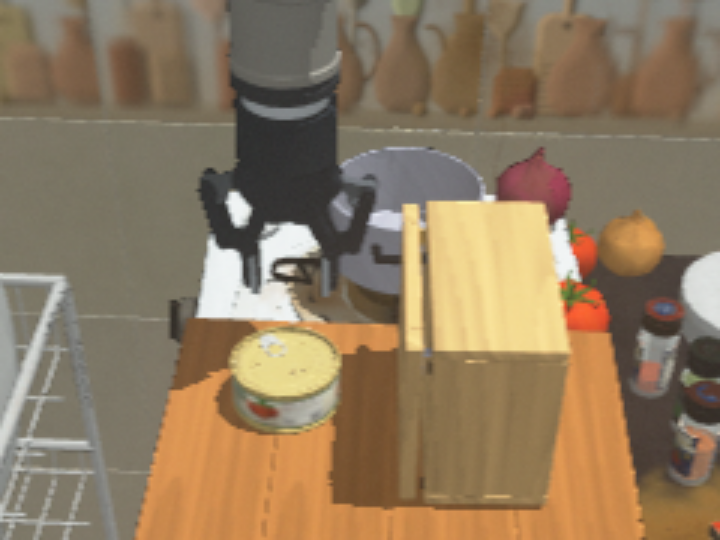

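Request:
step_arm(
  moves=[15, 0, 0, 0, 0, 0, 15, 0, 0, 0, 0, 0, 10, 0, 0, 0, 0, 0, 0, 0, 0, 0, 0, 0, 0, 0, 5, 0, 0, 0, 0, 0, 5, 0, 0, 0, 0, 0, 5, 0, 0, 0, 0, 0, 6, 0, 0, 0, 0, 0, 8, 0, 0, 0, 0, 0, 10, 0, 0, 0, 0, 0, 10, 0, 0, 0, 0, 0, 10, 0, 0, 0],
)

```text
time_s: 5.65
tool_pos: [0.4408, 0.1333, 0.0713]
tcp_rot: [0.5, 0.5, 0.5, -0.5]
wrist_force: [-0.5, 1.6, 0.2]
grip_width: 0.0499
```

Request:
step_arm(
  moves=[0, 0, 10, 0, 0, 0, 0, 0, 10, 0, 0, 0, 0, 0, 10, 0, 0, 0, 0, 0, 10, 0, 0, 0, 0, 0, 10, 0, 0, 0, 0, 0, 10, 0, 0, 0, 0, 0, 10, 0, 0, 0, 0, 0, 10, 0, 0, 0, 0, 0, 10, 0, 0, 0, 0, 0, 6, 0, 0, 0, 0, 0, 3, 0, 0, 0, 0, 0, 0, 0, 0, 0],
)

```text
time_s: 7.15
tool_pos: [0.4408, 0.0347, 0.0712]
tcp_rot: [-0.5, -0.5, -0.5, 0.5]
wrist_force: [0.7, 0.0, 0.4]
grip_width: 0.0502
```

```bash
python3 - <<'E'
from h import *
import cv2
o,P,R=st();print(P,o["wrist_force"],o["time_s"])
for n,(a,b,c,d) in {"side":(100,340,200,440)}.items():
    im=eyes.camera(n)["pixels"][a:b,c:d,::-1]; cv2.imwrite(f"pics/{n}3.png",cv2.resize(im,None,fx=2.5,fy=2.5))
E
```

```text
[0.44076289 0.03474152 0.07123708] [0.7198541  0.01215968 0.38782068] 7.15
```

View pics/side3.png

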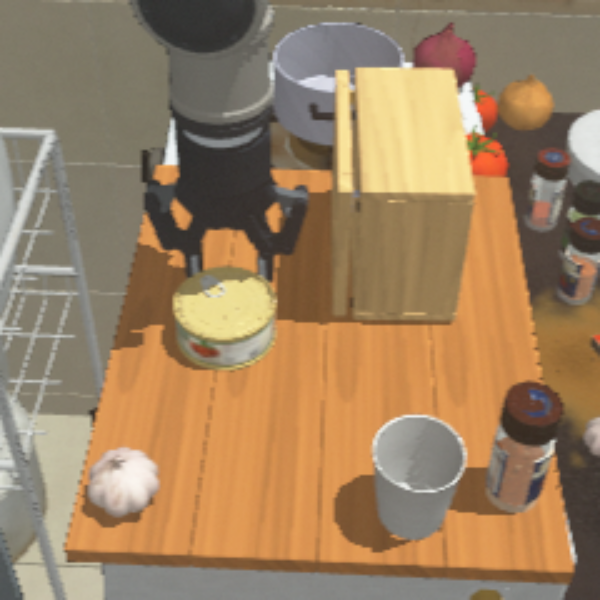

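The tin is sliding straight, cradled between the fingers at (225,317) in the crop. I'll push on.

Request:
step_arm(
  moves=[0, 0, 5, 0, 0, 0, 0, 0, 8, 0, 0, 0, 0, 0, 10, 0, 0, 0, 0, 0, 10, 0, 0, 0, 0, 0, 10, 0, 0, 0, 0, 0, 8, 0, 0, 0, 0, 0, 5, 0, 0, 0, 0, 0, 3, 0, 0, 0, 0, 0, 0, 0, 0, 0, 0, 0, -10, 0, 0, 0, 0, 0, -10, 0, 0, 0, 0, 0, 0, 0, 0, 0],
)

```text
time_s: 8.7
tool_pos: [0.4407, -0.0029, 0.0713]
tcp_rot: [0.5, 0.499, 0.5, -0.5]
wrist_force: [-0.8, 0.5, 1.0]
grip_width: 0.0496
```

```bash
python3 - <<'E'
from h import *
import cv2
o,P,R=st();print(P,o["wrist_force"],o["time_s"])
for n,(a,b,c,d) in {"side":(100,340,200,440)}.items():
    im=eyes.camera(n)["pixels"][a:b,c:d,::-1]; cv2.imwrite(f"pics/{n}4.png",cv2.resize(im,None,fx=2.5,fy=2.5,interpolation=cv2.INTER_CUBIC))
E
```

```text
[ 0.4406921  -0.00292906  0.07130142] [-0.83811953  0.50484149  0.98469739] 8.7
```

View pics/side4.png

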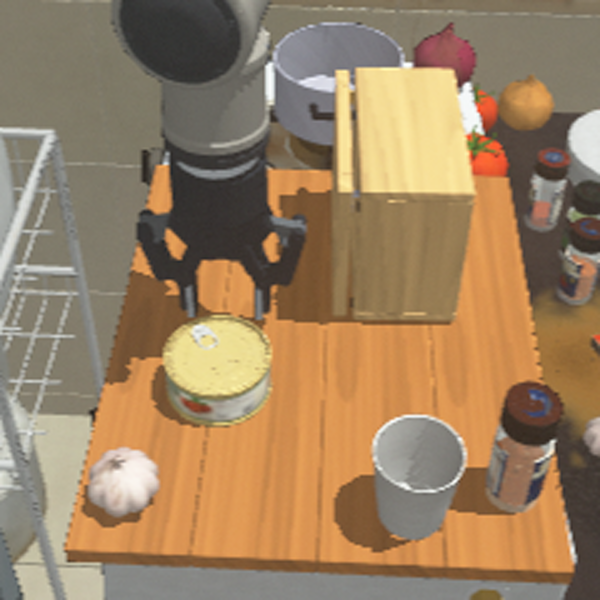

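```bash
python3 - <<'E'
from h import *
c=eyes.camera("side"); X=ray(c,286.7,242.6,.096); print(X,np.hypot(X[0]-.5377,X[1]-.1853))
E
```

```text
[ 0.44144593 -0.07478231  0.096     ] 0.27732228671602926
```

Request:
step_arm(
  moves=[-32, 0, 0, 0, 0, 0, -32, 0, 0, 0, 0, 0, -33, 0, 0, 0, 0, 0, 0, 15, -15, 0, 0, 0, 0, 15, -15, 0, 0, 0, 0, 14, -12, 0, 0, 0, 0, 0, 0, 0, 0, 0],
  grip=0,
)

```text
time_s: 9.68
tool_pos: [0.4852, 0.0383, 0.1681]
tcp_rot: [0.5, 0.5, 0.5, -0.5]
wrist_force: [-0.6, -0.6, 0.1]
grip_width: 0.0004
```

```bash
python3 - <<'E'
from h import *
import cv2
o,P,R=st();print(P,o["wrist_force"],o["time_s"])
im=eyes.camera("side")["pixels"][100:280,220:440,::-1]; cv2.imwrite(f"pics/side5.png",cv2.resize(im,None,fx=3,fy=3,interpolation=cv2.INTER_CUBIC))
c=eyes.camera("wrist"); cv2.imwrite("pics/wrist5.png",c["pixels"][:,:,::-1])
E
```

```text
[0.48524611 0.03834836 0.1681016 ] [-0.62082236 -0.60806278  0.14066028] 9.675
```

View pics/side5.png

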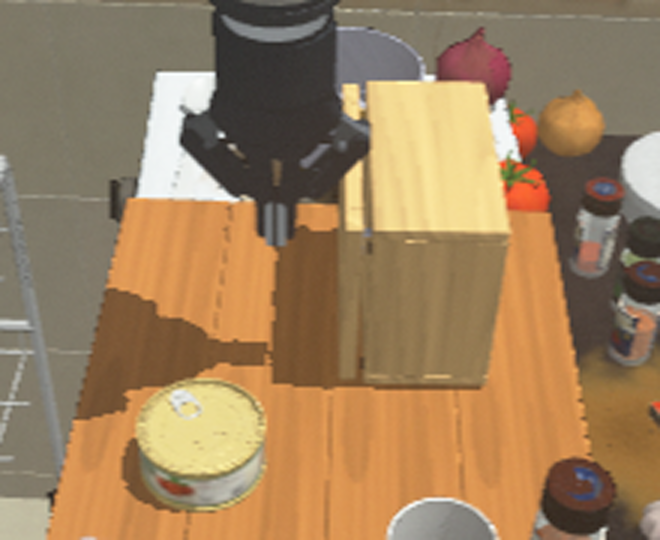

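View pics/wrist5.png

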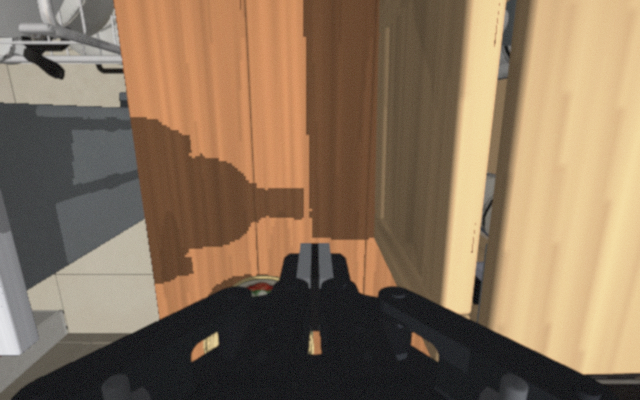

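```bash
python3 - <<'E'
from h import *
o,P,R=st();print(o["qpos"])
E
```

```text
[-7.98546110e-02  3.35587338e-01  1.72416302e+00 -3.63307050e-04
  1.08276215e+00 -8.00985934e-02]
```

Request:
step_arm(
  moves=[0, 0, 0, -10, 0, 0, 0, 0, 0, -10, 0, 0, 0, 0, 0, -10, 0, 0, 0, 0, 0, -10, 0, 0, 0, 0, 0, -10, 0, 0, 0, 0, 0, -10, 0, 0, 0, 0, 0, -10, 0, 0, 0, 0, 0, -10, 0, 0, 0, 0, 0, -10, 0, 0, 0, 0, 0, -1.8, 0, 0, 0, 0, 0, 0, 0, 0],
)

```text
time_s: 11.15
tool_pos: [0.4845, 0.0377, 0.1683]
tcp_rot: [0.707, -0.01, 0.707, 0.01]
wrist_force: [0.1, -0.4, 0.2]
grip_width: -0.0
```

Request:
step_arm(
  moves=[0, 0, 8, 0, 0, 0, 0, 0, 8, 0, 0, 0, 0, 0, 6, 0, 0, 0, 0, 0, 3, 0, 0, 0, 0, 0, 0, 0, 0, 0],
)

```text
time_s: 11.78
tool_pos: [0.5099, 0.0389, 0.1681]
tcp_rot: [0.707, -0.011, 0.707, 0.011]
wrist_force: [0.4, -0.7, 0.4]
grip_width: 0.0001
```

Request:
step_arm(
  moves=[0, 0, 2, 0, 0, 0, 0, 0, 2, 0, 0, 0, 0, 0, 2, 0, 0, 0, 0, 0, 0, 0, 0, 0],
)

```text
time_s: 12.28
tool_pos: [0.5159, 0.039, 0.1683]
tcp_rot: [0.707, -0.011, 0.707, 0.011]
wrist_force: [0.3, -0.7, 0.1]
grip_width: -0.0003
```

Request:
step_arm(
  moves=[0, 0, 1.5, 0, 0, 0, 0, 0, 1.5, 0, 0, 0, 0, 0, 0, 0, 0, 0],
)

```text
time_s: 12.65
tool_pos: [0.5189, 0.0391, 0.1683]
tcp_rot: [0.707, -0.011, 0.707, 0.011]
wrist_force: [-0.7, 0.2, 0.8]
grip_width: 0.0002
```

Request:
step_arm(
  moves=[0, 0, 1, 0, 0, 0, 0, 0, 1, 0, 0, 0, 0, 0, 0, 0, 0, 0],
)

```text
time_s: 13.02
tool_pos: [0.5207, 0.0392, 0.1683]
tcp_rot: [0.707, -0.011, 0.707, 0.011]
wrist_force: [-0.6, -0.3, 0.4]
grip_width: -0.0001
```

Request:
step_arm(
  moves=[0, 0, 1, 0, 0, 0, 0, 0, 1, 0, 0, 0, 0, 0, 0, 0, 0, 0],
)

```text
time_s: 13.4
tool_pos: [0.522, 0.0391, 0.1682]
tcp_rot: [0.706, -0.011, 0.708, 0.011]
wrist_force: [-4.1, -1.2, 3.2]
grip_width: 0.0002
```

Request:
step_arm(
  moves=[0, 0, 1, 0, 0, 0, 0, 0, 1, 0, 0, 0, 0, 0, 0, 0, 0, 0],
)

```text
time_s: 13.78
tool_pos: [0.524, 0.039, 0.1682]
tcp_rot: [0.706, -0.011, 0.708, 0.011]
wrist_force: [-5.4, -2.6, 2.7]
grip_width: 0.0001
```

Request:
step_arm(
  moves=[0, 0, 1, 0, 0, 0, 0, 0, 0, 0, 0, 0],
)

```text
time_s: 14.02
tool_pos: [0.5247, 0.039, 0.1682]
tcp_rot: [0.706, -0.011, 0.708, 0.011]
wrist_force: [-6.6, -2.9, 3.4]
grip_width: 0.0
```

Request:
step_arm(
  moves=[0, 0, 0.8, 0, 0, 0, 0, 0, 0, 0, 0, 0],
)

```text
time_s: 14.28
tool_pos: [0.5247, 0.039, 0.1682]
tcp_rot: [0.706, -0.011, 0.709, 0.011]
wrist_force: [-9.0, -3.0, 6.2]
grip_width: 0.0001
```

Request:
step_arm(
  moves=[0, 0, 0.8, 0, 0, 0, 0, 0, 0, 0, 0, 0],
)

```text
time_s: 14.52
tool_pos: [0.5248, 0.039, 0.1682]
tcp_rot: [0.705, -0.011, 0.709, 0.011]
wrist_force: [-12.1, -3.1, 7.8]
grip_width: 0.0001
```

Firm stop reached at about 12 N. Now I'll withdraw.

Request:
step_arm(
  moves=[0, 0, -15, 0, 0, 0, 0, 0, -25, 0, 0, 0, 0, 0, -25, 0, 0, 0, 0, 0, -25, 0, 0, 0, 0, 0, -15, 0, 0, 0, 0, 0, 0, 0, 0, 0, 0, 0, 0, 0, 0, 0, 0, 0, 0, 0, 0, 0, 0, 0, 0, 0, 0, 0, 0, 0, 0, 0, 0, 0],
)

```text
time_s: 15.78
tool_pos: [0.4226, 0.0361, 0.1682]
tcp_rot: [0.707, -0.011, 0.707, 0.011]
wrist_force: [-0.5, 0.1, 0.1]
grip_width: 0.0002
```

```bash
python3 - <<'E'
from h import *
import cv2
o,P,R=st();print(P,o["wrist_force"],o["time_s"])
im=eyes.camera("side")["pixels"][100:280,220:440,::-1]; cv2.imwrite(f"pics/side6.png",cv2.resize(im,None,fx=3,fy=3,interpolation=cv2.INTER_CUBIC))
c=eyes.camera("top"); cv2.imwrite("pics/top6.png",cv2.resize(c["pixels"][120:285,215:425,::-1],None,fx=3.6,fy=3.6))
E
```

```text
[0.42258275 0.03606933 0.16818198] [-0.45560806  0.0924133   0.10774954] 15.775
```

View pics/side6.png

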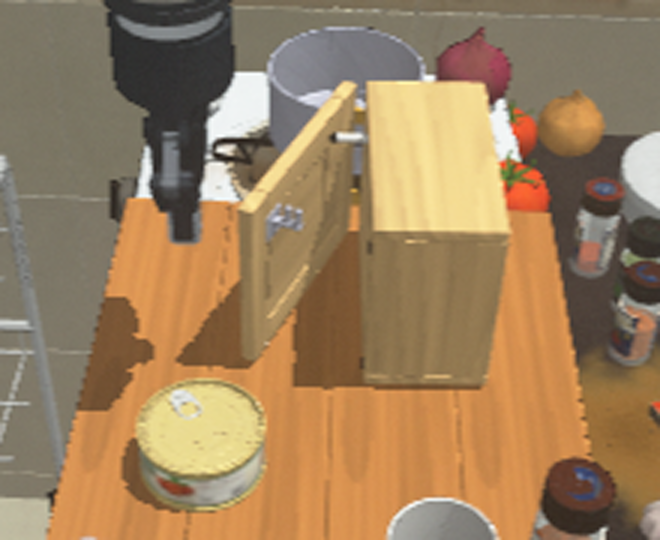

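View pics/top6.png

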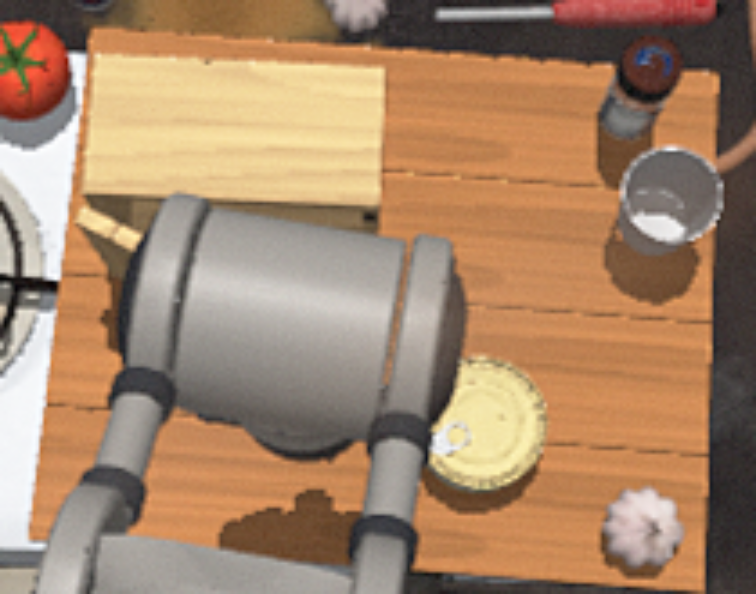

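```bash
cat >> h.py <<'E'
H=np.array([.5377,.1853]); CY=.0313
def door(th,r,off):  # inner-face frame: r along door, off along inner normal
    a=-np.pi/2+CY-th; d=np.array([np.cos(a),np.sin(a)]); n=np.array([-d[1],d[0]])
    return H+r*d+off*n
E
python3 - <<'E'
from h import *
c=eyes.camera("side"); X=ray(c,220+245/3-.3,100+207/3-.3,.204); print(X)
v=X[:2]-H; print("theta",-(np.arctan2(v[1],v[0])+np.pi/2-CY), np.hypot(*v))
for th in [.43,.6,.8,1,1.2,1.4,1.6]: print(th,np.round(door(th,.172,.011),4), np.round(door(th,.172,.030),4))
E
```

```text
[0.46532772 0.02739683 0.204     ]
theta 0.4610622279083386 0.17369846826618937
0.43 [0.4811 0.0225] [0.4986 0.0151]
0.6 [0.4543 0.0344] [0.4703 0.0242]
0.8 [0.426 0.054] [0.4397 0.0408]
1 [0.4022 0.0788] [0.4129 0.0632]
1.2 [0.3837 0.1079] [0.3912 0.0904]
1.4 [0.3714 0.14  ] [0.3752 0.1214]
1.6 [0.3657 0.1739] [0.3658 0.1549]
```

Request:
step_arm(
  moves=[-30, 0, 0, 0, 0, 0, -28, 0, 0, 0, 0, 0, 0, 0, 0, 0, 0, 0, 0, -8.5, 25.5, 0, 0, 0, 0, -8.5, 25.5, 0, 0, 0, 0, -8.5, 25.5, 0, 0, 0, 0, 0, 0, 8.2, 0, 0, 0, 0, 0, 8.2, 0, 0, 0, 0, 0, 8.2, 0, 0, 0, 0, 0, 0, 0, 0],
)

```text
time_s: 17.18
tool_pos: [0.4992, 0.013, 0.2251]
tcp_rot: [0.693, 0.139, 0.694, -0.139]
wrist_force: [0.2, 0.7, -0.5]
grip_width: -0.0
```

```bash
python3 - <<'E'
from h import *
import cv2
o,P,R=st();print(P,o["wrist_force"],o["time_s"],o["qpos"][5]); print(R.as_matrix()[:,2])
im=eyes.camera("side")["pixels"][100:280,220:440,::-1]; cv2.imwrite(f"pics/side7.png",cv2.resize(im,None,fx=3,fy=3,interpolation=cv2.INTER_CUBIC))
cv2.imwrite("pics/wrist7.png",eyes.camera("wrist")["pixels"][:,:,::-1])
E
```

```text
[0.49921461 0.01303154 0.2251474 ] [ 0.23585598  0.71507363 -0.47232809] 17.175 -1.301657844719119
[ 0.92239888 -0.38623461 -0.00176632]
```

View pics/side7.png

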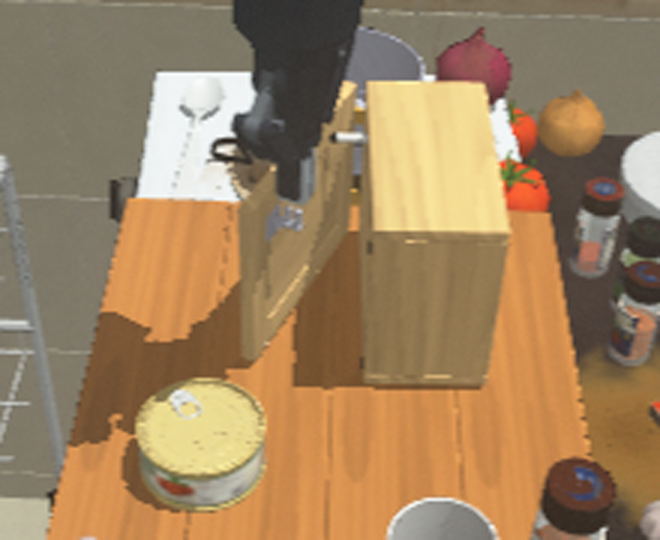

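View pics/wrist7.png

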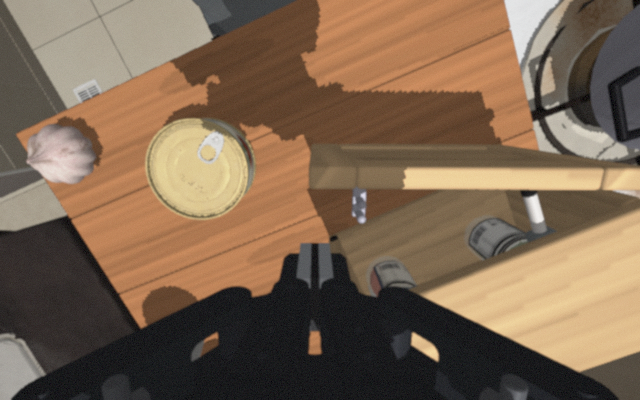

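The wrist view shows the door parallel to the jaws. The finger at (316,270) is behind the inner face at the free edge (310,165) and clear of the striker (358,205). I'll lower it.

Request:
step_arm(
  moves=[15, 0, 0, 0, 0, 0, 16, 0, 0, 0, 0, 0, 16, 0, 0, 0, 0, 0, 0, 0, 0, 0, 0, 0],
)

```text
time_s: 17.77
tool_pos: [0.4989, 0.0131, 0.1781]
tcp_rot: [0.692, 0.139, 0.694, -0.139]
wrist_force: [-0.1, 0.1, -0.0]
grip_width: -0.0001
```

Request:
step_arm(
  moves=[0, 0, -5, 0, 0, 0, 0, 0, -5, 0, 0, 0, 0, 0, -5, 0, 0, 0, 0, 0, -5, 0, 0, 0, 0, 0, 0, 0, 0, 0],
)

```text
time_s: 18.4
tool_pos: [0.4809, 0.0209, 0.1795]
tcp_rot: [0.693, 0.14, 0.693, -0.14]
wrist_force: [0.7, 1.0, 0.2]
grip_width: -0.0
```

```bash
python3 - <<'E'
from h import *
import cv2
o,P,R=st();print(P,o["wrist_force"],o["time_s"])
im=eyes.camera("side")["pixels"][100:280,220:440,::-1]; cv2.imwrite(f"pics/side8.png",cv2.resize(im,None,fx=3,fy=3,interpolation=cv2.INTER_CUBIC))
E
```

```text
[0.48094633 0.02094171 0.17946287] [0.70076415 0.95554735 0.18226335] 18.4
```

View pics/side8.png

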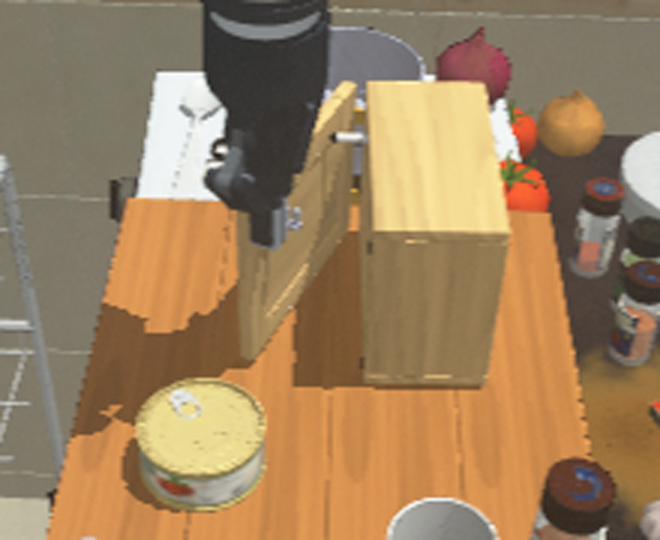

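Request:
step_arm(
  moves=[0, -0.2, -4.5, 1.5, 0, 0, 0, -0.3, -9.1, 3, 0, 0, 0, -0.3, -9.1, 3, 0, 0, 0, -0.3, -9.1, 3, 0, 0, 0, -0.3, -9.1, 3, 0, 0, 0, -0.3, -9.1, 3, 0, 0, 0, -0.3, -9.1, 3, 0, 0, 0, -0.3, -9.1, 3, 0, 0, 0, -0.3, -9.1, 3, 0, 0, 0, -0.3, -9.1, 3, 0, 0, 0, -0.3, -9.1, 3, 0, 0, 0, 0, 0, 0, 0, 0],
)

```text
time_s: 19.95
tool_pos: [0.4038, 0.0753, 0.1793]
tcp_rot: [0.629, 0.322, 0.629, -0.322]
wrist_force: [-0.2, -0.3, 0.0]
grip_width: 0.0003
```

```bash
python3 - <<'E'
from h import *
import cv2
o,P,R=st();print(P,o["wrist_force"],o["time_s"])
v=P[:2]-H; z=R.as_matrix()[:2,2]; y=R.as_matrix()[:2,1]; print("th tool",-np.arctan2(z[1],z[0])+CY,"r",-v@y,"off",v@z)
im=eyes.camera("side")["pixels"][100:280,220:440,::-1]; cv2.imwrite(f"pics/side9.png",cv2.resize(im,None,fx=3,fy=3,interpolation=cv2.INTER_CUBIC))
E
```

```text
[0.40375711 0.07533679 0.17930199] [-0.23540074 -0.33718463  0.00918497] 19.95
th tool 0.9783622098598919 r 0.17294809574082032 off 0.011025430632067216
```

View pics/side9.png

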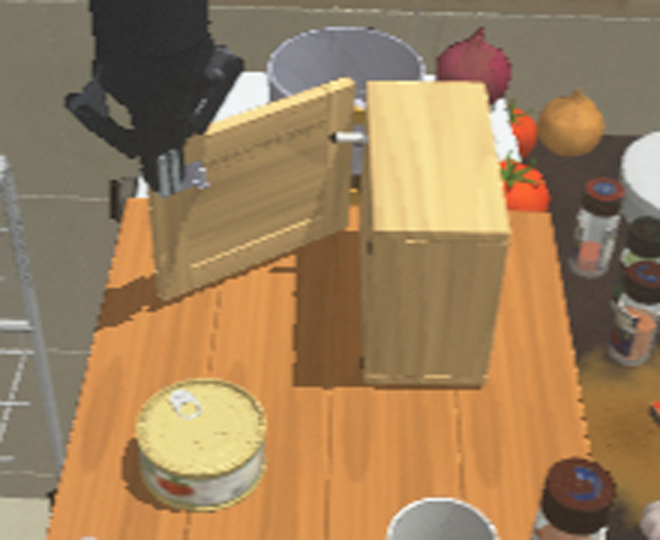

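The door is following the fingers and is at about 0.97 rad. I'll continue.

Request:
step_arm(
  moves=[0, -0.3, -6, 2, 0, 0, 0, -0.3, -9.1, 3, 0, 0, 0, -0.3, -9.1, 3, 0, 0, 0, -0.3, -9.1, 3, 0, 0, 0, -0.3, -9.1, 3, 0, 0, 0, -0.3, -9.1, 3, 0, 0, 0, -0.3, -9.1, 3, 0, 0, 0, -0.3, -9.1, 3, 0, 0, 0, -0.3, -9.1, 3, 0, 0, 0, -0.3, -9.1, 3, 0, 0, 0, -0.3, -9.1, 3, 0, 0, 0, -0.3, -7.5, 2.5, 0, 0],
)

```text
time_s: 21.5
tool_pos: [0.366, 0.1707, 0.1792]
tcp_rot: [0.505, 0.495, 0.505, -0.495]
wrist_force: [-0.0, -0.1, -0.8]
grip_width: -0.0001
```

Request:
step_arm(
  moves=[0, -0.2, -4.5, 1.5, 0, 0, 0, -0.1, -3, 1, 0, 0, 0, 0, 0, 0, 0, 0, 0, 0, 0, 0, 0, 0],
)

```text
time_s: 22.0
tool_pos: [0.3654, 0.178, 0.1793]
tcp_rot: [-0.494, -0.506, -0.494, 0.506]
wrist_force: [0.1, 0.3, 0.1]
grip_width: -0.0
```

```bash
python3 - <<'E'
from h import *
import cv2
o,P,R=st();print(P,o["wrist_force"],o["time_s"])
v=P[:2]-H; z=R.as_matrix()[:2,2]; y=R.as_matrix()[:2,1]; print("th tool",-np.arctan2(z[1],z[0])+CY,"r",-v@y,"off",v@z)
im=eyes.camera("side")["pixels"][100:280,220:440,::-1]; cv2.imwrite(f"pics/side10.png",cv2.resize(im,None,fx=3,fy=3,interpolation=cv2.INTER_CUBIC))
E
```

```text
[0.36536879 0.17801848 0.1792607 ] [0.14731788 0.27476986 0.09981762] 22.0
th tool 1.6243645171466268 r 0.17212635306782811 off 0.011116906396253248
```

View pics/side10.png

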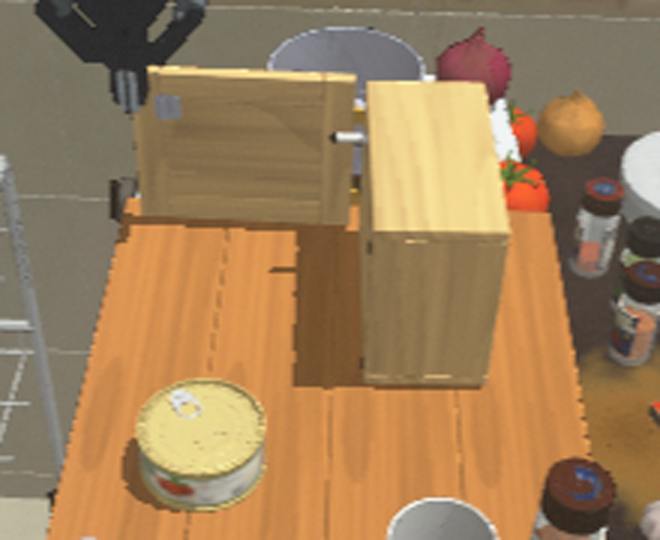

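The door stands open at roughly 1.6 rad, with the fingers at its free edge (125,90). I'll retreat along the inner normal (+z) and then up.

Request:
step_arm(
  moves=[0, 0, 8, 0, 0, 0, 0, 0, 20, 0, 0, 0, 0, 0, 25, 0, 0, 0, 0, 0, 25, 0, 0, 0, -40, 0, 0, 0, 0, 0, -40, 0, 0, 0, 0, 0, 0, 0, 0, 0, 0, 0, 0, 0, 0, 0, 0, 0],
)

```text
time_s: 23.05
tool_pos: [0.3631, 0.0999, 0.2587]
tcp_rot: [-0.494, -0.505, -0.494, 0.506]
wrist_force: [0.3, 1.0, -0.5]
grip_width: -0.0001
```

```bash
python3 - <<'E'
from h import *
import cv2
o,P,R=st();print(P,o["wrist_force"],o["time_s"])
c=eyes.camera("side");im=c["pixels"][100:340,200:440,::-1]; cv2.imwrite(f"pics/side11.png",cv2.resize(im,None,fx=2.5,fy=2.5,interpolation=cv2.INTER_CUBIC))
cv2.imwrite("pics/top11.png",cv2.resize(eyes.camera("top")["pixels"][120:285,215:425,::-1],None,fx=3.6,fy=3.6))
X=ray(c,286.7,242.6,.096); print(X)
E
```

```text
[0.36308096 0.09986844 0.25865527] [ 0.31608424  1.04773273 -0.46171851] 23.05
[ 0.44144593 -0.07478231  0.096     ]
```

View pics/side11.png

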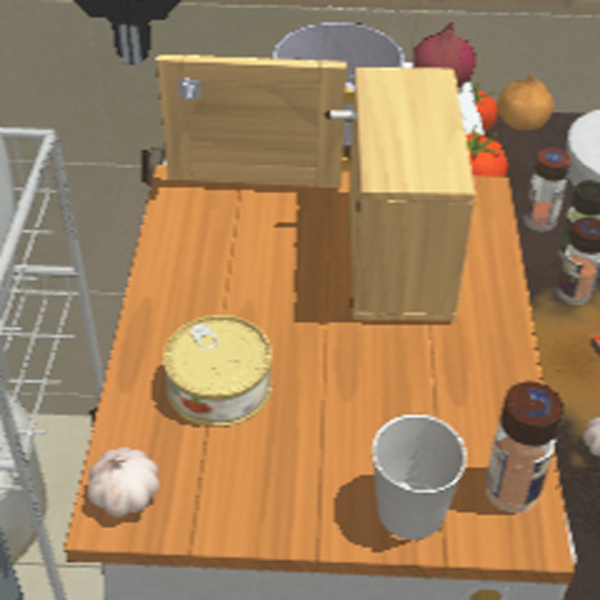

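View pics/top11.png

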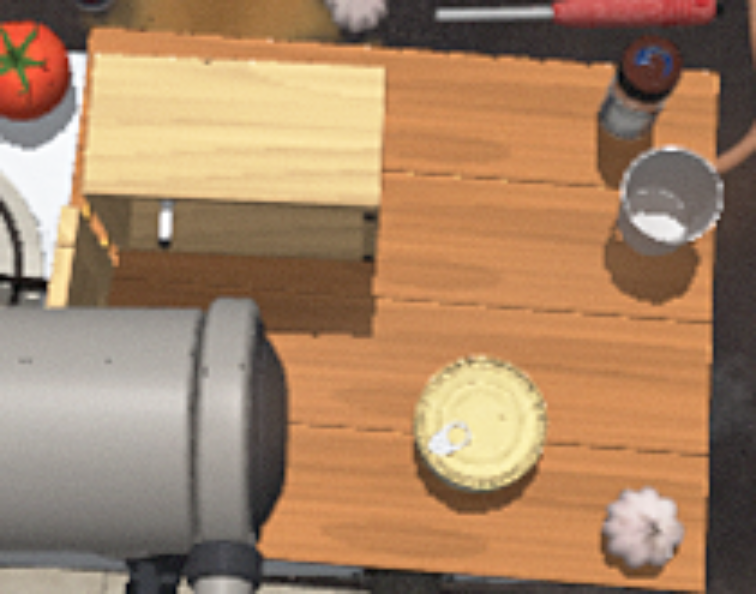

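The door stands square (its free top corner is at (160,57) in the side crop), the tin has not moved since the slide, and the bystanders are in place. I'll do a quick check of the door angle and hand in.

```bash
python3 - <<'E'
from h import *
c=eyes.camera("side"); X=ray(c,200+160/2.5-.3,100+59/2.5-.3,.204); v=X[:2]-H
print(X,"theta",-(np.arctan2(v[1],v[0])+np.pi/2-CY)%(2*np.pi), np.hypot(*v)); print(np.abs(bot.observe()["joint_vel"]).max())
job.hand_in()
E
```

```text
[0.36578162 0.19077608 0.204     ] theta 1.6339383513083785 0.17200556961902747
0.006806692731743521
the job is handed in; nothing more can be done
```

I slid the tin out of the door's swing, pressed the door until the catch let go, and let the spring set it ajar. I then swung it wide open with closed fingers behind the free edge, drew the arm clear and handed in at about 23 s.

- **Tin:** it stands upright at about (0.441, −0.075), measured from the side camera. That is 277 mm from the hinge axis, against the 220 mm needed, and it did not move after the slide.
- **Door ajar:** I estimated about 0.43–0.46 rad from the side image after the arm had withdrawn.
- **Door open:** the last side image gave about 1.63 rad, against the tool's own 1.62 rad when it left the door.
- **Force:** the press peaked at about 12 N on the wrist sensor's x axis (about 15 N in all). That is above the 10 N you said was enough, but well below the 40 N limit.
- **Bystanders:** the tumbler, spice jar and garlic look unmoved in the last side and top images; I checked this by eye, not by measuring.
- **Failed or disagreed:** one move call was refused because I left out a number, and the arm did not move. No check disagreed.

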